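# Open the spring tailstock of a bench centre and hold it for loading

### The arm

A 7-joint arm with a two-finger parallel gripper is mounted at the origin on the work surface. World frame = base frame: x ahead of the robot, y to its left, z up, the work surface at z = 0. Lengths are in mm, angles in rad, forces in N, time in s.
With the tool pointing down it reaches from about 425 to 800 mm from the base axis. Payload 8.3 kg.
Tool frame: the origin (TCP) lies midway between the tips of the shut fingers; the grasp point (between the pads) lies 19 mm behind it (bot.pinch_z is the distance from the TCP to the grasp point, in mm); z points along the fingers, y is the line along which they close (so a half turn about z gives the same grasp; the last joint's range is limited). The gripper opens to 85 mm and grips with 20 to 120 N. Pads are 22 mm wide; open, the fingers measure 114 mm over their backs; the gripper's body (76 mm by 85 mm) begins 54 mm behind the grasp point. The pads swing forward as they close: fully open they stand 13 mm farther back than shut.
Start: joints at [1.189, 0.383, 0.016, 1.37, -0.006, 1.388, -0.046], TCP at [195.93, -593.474, 197.679] pointing down, gripper open.
Joint ranges: [-2.95, 2.95], [-0.25, 2.06], [-1.52, 1.56], [0.18, 2.33], [-1.44, 4.58], [0.02, 2.06], [-3.01, 3.01]. Speed limits (rad/s): [2.39, 2.39, 3.01, 3.01, 3.14, 3.14, 3.14].

### API

Orientations are given as a rotation vector (axis times angle).
In Python, from station import bot, eyes, spotter gives the robot as it stands. The module is installed in compiled form; this text tells all that it offers.
- The arm moves only by the shell command python3 -m crank 'ROWS' [FORCE]. ROWS is JSON, a list of rows, each a list of 7 numbers: the finger opening in m, from 0 to 0.0854, then the shift along the tool's x, y, z in m, then the turn, a rotation vector about the tool's x, y, z in degrees. In form: [[jaw, tx, ty, tz, rx, ry, rz], ...]. A call has 1 to 20 rows; each row shifts and turns the commanded pose from where the row before left it, along the tool's axes as they then stand; what a row does not reach is not made up. A row lasts 1/8 s, in which the tool goes at most 62.5 mm and 10.7 degrees, less where a joint would pass 70% of its speed; a pose out of reach is approached as far as the arm can. A call is refused whole if a number of a shift passes 0.0625 or a number of a turn 10.7, either way. A call with a gripper value outside its range is refused whole. The fingers move at their own pace and stop on an object; FORCE is the grip in N (left out, the last holds). Time passes only in rows, so rows that do not move let the fingers close. It gives the time, the measured TCP pose, the force, the opening and the grip force at its end, in the units of the state.
- bot.read_state(): the state, without advancing time (a new reading comes with each control period).
- eyes.camera(name): name is "scene" or "side" or "wrist"; returns a dict with "frame" (384x512x3 uint8, blue, green, red), "range_z" (384x512 float32, mm along the optical axis (not along the pixel's ray), 0 where there is no reading), "vertical_fov" (degrees; the focal length in pixels is half the picture's height over the tangent of half this angle, whatever the lens; pixels are square), "cx", "cy" (the principal point, pixels), "xyz" and "orientation" of the camera in the world. Camera axes: x right, y down, z forward; pixel columns grow to the right and rows downward; lengths in mm; the calibration is good to about 2 mm. A picture is of the moment at which its call begins.
- bot.close_job(): hands the job in; it is judged then, once.
Trained networks look in a picture, given as the dict that the camera call returned (one of the last four; its "shot" number tells which), for a name from the list of things; names that differ only in an ending like _2 or _b are one class to them, and where a whole thing is asked for, a point or a joint stands for the part that bears it (a point fixed in the world has none). Each returns a list of dicts, best first, with "p" (0 to 1); they miss things now and then, are a little off and sometimes report something else, mostly with a low value. They report only what shows in the picture. A call takes as long as a camera call.
- spotter.search_frame(picture, thing): "location" ([x, y, z] in mm, in the coordinates of the camera as it stood for that picture, good to about 4 mm: the middle of the surface that is visible of it).
- spotter.trace(picture, thing): "region" (384x512 bool, what is visible of it).
- spotter.mark_of(picture, thing): "location" ([x, y, z] in mm, in the coordinates of the camera as it stood for that picture, good to about 4 mm: a listed point, or the origin of a listed thing).
The state is a dict: "time_s": time; "joint_pos": joint angles; "qd": joint speeds; "effort": joint torques, N m; "tool_pos": TCP position; "tcp_rot": TCP orientation; "force": force on the tool from outside, world axes, zero at the start; "wrist_torque": the same for the moment, N m; "opening": opening from 0.0 (shut) to 1.0 (fully open); "gripper_force": force on a finger pad.
Only numpy, scipy, OpenCV 4.12 (cv2) and the standard library are available. Lean on these libraries where they do the work, as an engineer would, in place of code of your own. Each camera call takes 0.05 s, during which the arm holds its last target. There are 200 camera calls.

### The job

I want to put a mandrel between the centres: swing the tailstock's clamp lever from clamped round over its green (free) patch and leave it there, then draw the spring-loaded quill back by its black knob until the pointer on top stands level with the red marker. Keep hold of the knob and keep the quill there; finish while still holding, do not let it spring back. Leave the other things on the bench where they are.

Things in the scene. Friction and masses are not known exactly. Their poses are not given: they have to be found in the camera images.
- tailstock: Green cast tailstock, 74 x 130 x 105 mm high, standing on the steel ways of the bench centre's bed (130 x 580 mm, 50 mm high). Origin: centre of its foot, 50 mm above the table. z up; y along the spindle: -y looks to the headstock 320 mm away, +y is the rear with the knob. Spindle axis at z = 75 mm, flat top at z = 105 mm. Fixed, but placed and turned differently each time.
- clamp_lever (a joint): Angle (rad) of the black clamp lever on the tailstock's top; grows clockwise seen from above. At 0 the arm points to the tailstock's -y (red patch, clamped), at 1.57 to its -x. Stops at -0.05 and 1.95; starts at 0 to 0.3. Green (free) patch: 1.05 to 1.45, middle 1.25. Stays where left, about 3 N at the tip to turn it. Below about 0.8 the quill is locked.
- lever_axis (a point): Point on the axis of the lever's stud, in the tailstock frame at (0, -36, 145) mm, 40 mm above the tailstock's flat top: about the height of the lever's grip. The stud's boss is 22 mm across and 33 mm high above the top.
- lever_tip (a point): Point on the centre line of the lever's grip, a rod 16 mm thick, 55 mm out from the stud's axis and 36 mm above the tailstock's top; the arm runs level there and ends 21 mm farther out; the grip begins 32 mm from the stud's axis.
- quill (a joint): Travel (m) of the spring quill with its knob and pointer: 0 home (where it starts), growing as the knob is drawn back along the tailstock's +y; end stop at 0.048. The spring pulls it home with about 7 N at the start of the travel and 15 N at 40 mm.
- knob: Black cylindrical pull knob on the quill's rear end, 34 mm across, 26 mm long, axis along the tailstock's y, same axes. Origin: its centre; at home at (0, 125, 75) mm in the tailstock frame, so 125 mm above the table. Before it, towards the tailstock, a collar 22 mm across and 6 mm long, then a stem 14 mm across, 31 mm free to the tailstock's rear bush.
- pointer (a point): Tip of the white-tipped steel pointer that rides with the quill in a slot along the top of the tailstock; at home in the tailstock frame at (0, 6, 112.5) mm.
- marker: Red set marker, 14 (x) x 8 (y) x 6 (z) mm, fixed on the scale plate beside the pointer's slot. Origin: centre of its underside; tailstock's axes. In the tailstock frame at x = 14, z = 105.5 mm and, differing each time, y = 27 to 49 mm. The pointer is level with it when both have the same y in that frame: after 21 to 43 mm of travel.
- mandrel: Bystander: turned mandrel, aluminium form 72 mm across on a steel arbor 134 mm long, lying in a pair of V-blocks between robot and bed. Origin: its centre.
- wax_box: Bystander: yellow box 46 x 85 x 36 mm on top of the headstock. Origin: centre of its underside.
- wax_bar: Bystander: brown bar of polishing compound 50 x 100 x 36 mm on the table past the left end of the bed. Origin: centre of its underside.
- spanner: Bystander: steel spanner 200 mm long, lying flat on the table in front of the bed.
- spray: Bystander: white spray bottle with a red head, 74 mm across, 196 mm high, beyond the bed. Origin: centre of its underside.
- dial_stand: Bystander: dial indicator on a magnetic stand, foot 58 x 50 mm, 200 mm high, beyond the bed. Origin: centre of its underside.
- dish_a: Bystander: spun aluminium dish, 136 mm across, 26 mm high, beyond the bed. Origin: centre of its underside.
- dish_b: Bystander: the same dish, on the table at the robot's left.

How it is judged (in metres and radians):
On the way, in this order (a step that is already met when the one before it is completed fails the run):
1. the clamp lever is swung over its green patch while the quill is still home (value of joint clamp_lever between 1.04 and 1.46 rad and value of joint quill below 0.006 m), for 0.2 s.
2. the fingers draw the quill back by its knob until the pointer is level with the red marker (y of pointer in the frame of marker between -0.004 and 0.004 m and value of joint clamp_lever between 1.04 and 1.46 rad and contact force between the fingers and knob above 2 N and distance between the grasp point and knob below 0.06 m), for 0.4 s.
At the end, for the whole second after the job is handed in: The program ends holding: the fingers are still on the knob (more than 2 N), the quill is at rest with its pointer within 4 mm of level with the red marker, and the clamp lever stands over the green patch (1.04 to 1.46 rad) (all of step 2 and velocity of joint quill between -0.01 and 0.01 m/s); the arm keeps its last pose, push and grip.
It fails at once if another thing on the bench is shoved (more than 25 mm) (distance of any of mandrel, wax_box, wax_bar, spanner, spray, dial_stand, dish_a, dish_b from where it was at the start of the episode above 0.025 m).
It fails at once if the spray bottle or the dial stand is knocked over (angle between any of spray, dial_stand's own z axis and vertical above 0.5 rad).
It also fails if it takes over 48 s, if anything falls off the work surface, if the arm or the gripper's body presses on something with over 40 N, if the wrist force passes 120 N, or if a joint passes its speed limit or range.

## Working session

There is one attempt and no reset: what is moved stays moved. The work goes in short steps, Python scripts to look and compute and a shell command to move; the robot and the scene stay as the last step left them, time stands still between calls to the robot, and variables do not carry over. Pictures are saved under pics/ and viewed, at most 10 in all, crops included, and the job is handed in when it is done.

```bash
mkdir -p pics; cat > h.py <<'E'
import numpy as np, cv2
from scipy.spatial.transform import Rotation as R
from station import bot, eyes, spotter
def cam(n):
    c=eyes.camera(n); return c
def Rc(c):
    o=np.array(c["orientation"],float)
    return R.from_rotvec(o).as_matrix() if o.size==3 else (o.reshape(3,3) if o.size==9 else R.from_quat(o).as_matrix())
def w(c,p): return Rc(c)@np.array(p)+np.array(c["xyz"])
def cloud(c,m):
    v,u=np.nonzero(m&(c["range_z"]>0)); z=c["range_z"][v,u]
    f=192/np.tan(np.radians(c["vertical_fov"])/2)
    return (Rc(c)@np.stack([(u-c["cx"])/f*z,(v-c["cy"])/f*z,z])).T+np.array(c["xyz"])
E
python3 - <<'E'
from h import *
np.set_printoptions(precision=1,suppress=True)
a=[]
for n in ["scene","side"]:
    c=cam(n); a.append(c["frame"]); print(n,c["xyz"],c["orientation"],c["vertical_fov"])
    for t in ["tailstock","lever_axis","lever_tip","knob","pointer","marker"]:
        for d in spotter.mark_of(c,t)[:2]: print(t,round(d["p"],2),w(c,d["location"]))
cv2.imwrite("pics/a.png",cv2.resize(np.vstack(a),(450,600)) if 0 else np.vstack(a)[:, :][:768])
cv2.imwrite("pics/s.png",a[0]);cv2.imwrite("pics/d.png",a[1])
print(bot.read_state())
E
```

```text
scene [1065.7  725.2  789.1] [-0.7 -2.5  1.2] 52.02471880227744
lever_axis 0.65 [556.2 -10.8 194.9]
lever_tip 0.33 [ 380.8 -303.4   56.8]
knob 0.52 [567.9 143.4 124.1]
knob 0.36 [ 711.3 -210.4    2.4]
side [363.9 928.6 854.9] [-0.3  2.7 -1.3] 48.15335015342066
tailstock 0.65 [560.   24.7  49.1]
lever_axis 0.62 [556.8 -14.8 193.7]
lever_tip 0.49 [551.1 -70.4 187.1]
knob 0.54 [561.1 143.4 123. ]
pointer 0.7 [399.9 376.9   1.1]
pointer 0.3 [ 707.6 -211.9    5.5]
marker 0.35 [571.9  70.2 157.9]
{'time_s': 0.7, 'joint_pos': array([ 1.2,  0.4,  0. ,  1.4, -0. ,  1.4, -0. ]), 'qd': array([-0., -0., -0.,  0., -0.,  0., -0.]), 'effort': array([  0. , -62.7,   0.8, -37.2,   0. ,   0. ,   0. ]), 'tool_pos': array([ 195.9, -593.5,  197.7]), 'tcp_rot': array([-3.1, -0.5, -0. ]), 'force': array([ 0.2,  0.4, -1. ]), 'wrist_torque': array([ 0.,  0., -0.]), 'gripper_force': 0.0, 'opening': 1.000145318236272}
```

View pics/s.png

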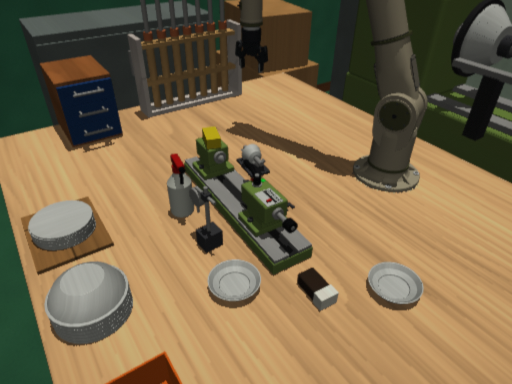

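View pics/d.png

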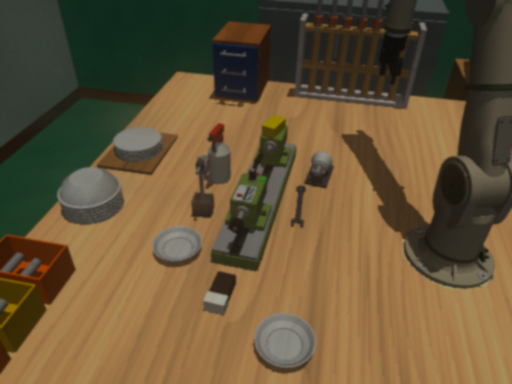

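The scene image shows the tailstock near (265,205) with its knob at (290,225), lever on top at about (257,178), and headstock with yellow box to the upper left. The side view shows the same layout. The axis lies nearly along world y.

```bash
cat >> h.py <<'E'
np.set_printoptions(precision=3,suppress=True)
def go(target,yaw_x):
    """Tool-down pose with tool x axis at yaw_x (deg, world): shift in tool axes (m) and tool turn (deg)"""
    s=bot.read_state(); A=R.from_rotvec(s["tcp_rot"])
    x=np.array([np.cos(np.radians(yaw_x)),np.sin(np.radians(yaw_x)),0]); z=np.array([0,0,-1.])
    B=R.from_matrix(np.stack([x,np.cross(z,x),z],1))
    print("tool",s["tool_pos"],"axes",A.as_matrix().round(3).tolist())
    print("shift now-axes",A.inv().apply(np.array(target)-s["tool_pos"])/1000,"turn",np.degrees((A.inv()*B).as_rotvec()))
E
python3 - <<'E'
from h import *
s=bot.read_state(); print(s["joint_pos"],s["tcp_rot"])
go([556,-40,380],-90)
go([556,-40,380],90)
c=cam("side")
for t in ["spray","dial_stand","mandrel","wax_box"]:
    for d in spotter.mark_of(c,t)[:1]: print(t,d["p"],w(c,d["location"]))
E
```

```text
[ 1.189  0.383  0.016  1.37  -0.006  1.388 -0.046] [-3.102 -0.499 -0.   ]
tool [ 195.932 -593.477  197.71 ] axes [[0.95, 0.313, 0.0], [0.313, -0.95, 0.0], [0.0, -0.0, -1.0]]
shift now-axes [ 0.515 -0.413 -0.182] turn [ -0.004  -0.002 108.269]
tool [ 195.932 -593.477  197.71 ] axes [[0.95, 0.313, 0.0], [0.313, -0.95, 0.0], [0.0, -0.0, -1.0]]
shift now-axes [ 0.515 -0.413 -0.182] turn [  0.002  -0.004 -71.731]
spray 0.89 [ 707.397 -207.728    4.203]
dial_stand 0.56 [711.068 -25.277  -4.476]
mandrel 0.94 [ 380.193 -299.583   49.957]
wax_box 0.96 [ 541.567 -289.49   159.306]
```

```bash
python3 -m crank '[[0.085,0,0,-0.06,0,0,0],[0.085,0,0,-0.06,0,0,0],[0.085,0,0,-0.06,0,0,0],[0.085,0.0584,-0.006,0,0,0,-5.98],[0.085,0.0584,-0.006,0,0,0,-5.98],[0.085,0.0584,-0.006,0,0,0,-5.98],[0.085,0.0584,-0.006,0,0,0,-5.98],[0.085,0.0584,-0.006,0,0,0,-5.98],[0.085,0.0584,-0.006,0,0,0,-5.98],[0.085,0.0584,-0.006,0,0,0,-5.98],[0.085,0.0584,-0.006,0,0,0,-5.98],[0.085,0.0584,-0.006,0,0,0,-5.98],[0.085,0.0584,-0.006,0,0,0,-5.98],[0.085,0.0584,-0.006,0,0,0,-5.98],[0.085,0.0584,-0.006,0,0,0,-5.98],[0.085,0,0,0,0,0,0]]'
python3 - <<'E'
from h import *
go([556,-40,380],90)
for n in ["wrist","side","scene"]:
    c=cam(n)
    if n=="wrist": cv2.imwrite("pics/w1.png",c["frame"])
    for t in ["tailstock","lever_axis","lever_tip","knob","pointer","marker"]:
        for d in spotter.mark_of(c,t)[:1]: print(n,t,round(d["p"],2),w(c,d["location"]))
E
```

```text
time_s: 2.95
tool_pos: [554.7, -33.6, 378.5]
tcp_rot: [-2.208, -2.234, -0.004]
force: [1.0, -0.4, -1.2]
opening: 0.993
gripper_force: 0.0
tool [554.718 -33.612 378.495] axes [[-0.012, 1.0, 0.001], [1.0, 0.012, 0.002], [0.002, 0.001, -1.0]]
shift now-axes [-0.006  0.001 -0.002] turn [ 0.071 -0.116  0.67 ]
wrist tailstock 0.89 [557.987  19.827  49.693]
wrist lever_axis 0.61 [573.301  62.041 157.545]
wrist lever_tip 0.66 [553.485 -71.322 186.7  ]
wrist pointer 0.56 [560.67   22.583 164.231]
wrist marker 0.62 [574.389  63.066 157.419]
side tailstock 0.75 [ 709.983 -210.883    3.767]
side lever_axis 0.91 [552.969 -16.586 196.038]
side knob 0.54 [562.242 143.703 122.934]
side marker 0.44 [572.465  69.115 155.794]
scene tailstock 0.55 [560.915  19.817  49.663]
scene lever_axis 0.78 [556.367 -14.55  192.55 ]
scene lever_tip 0.73 [552.939 -72.774 193.309]
scene knob 0.6 [565.536 145.206 122.347]
```

View pics/w1.png

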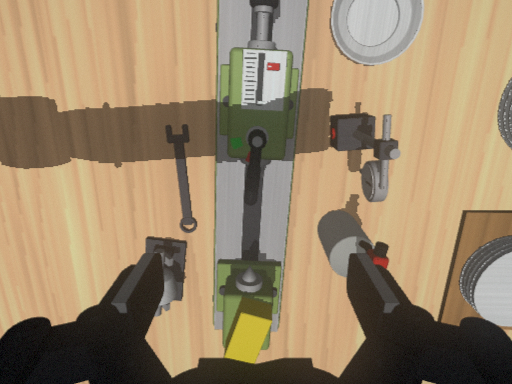

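The wrist view shows the tailstock top (235-292, 50-158), stud at (257,137), lever running down to about (252,200), marker at (273,67), quill stem up at (263,25).

```bash
cat > m.py <<'E'
from h import *
c=cam("wrist"); P=cloud(c,np.ones((384,512),bool))
v,u=np.nonzero(c["range_z"]>0); F=c["frame"][v,u].astype(int)
near=(abs(P[:,0]-558)<70)&(P[:,1]>-110)&(P[:,1]<180)
k=near&(P[:,2]>150)&(P[:,2]<159)
r=cv2.minAreaRect(P[k][:,:2].astype(np.float32)); print("top",r,np.median(P[k][:,2]),k.sum())
k=near&(P[:,2]>176)&(P[:,2]<215); Q=P[k]
print("lever z",np.percentile(Q[:,2],[5,50,95]),"y",Q[:,1].min(),Q[:,1].max(),k.sum())
g=Q[(Q[:,1]<-45)]
if len(g)>20:
    l=cv2.fitLine(g[:,:2].astype(np.float32),cv2.DIST_HUBER,0,.01,.01).ravel(); print("lever line",l, "end",g[g[:,1].argmin()])
k=near&(F[:,2]>130)&(F[:,1]<60)&(F[:,0]<60)&(P[:,1]>30); print("marker",P[k].mean(0),P[k].min(0),P[k].max(0))
# bed edges: steel ways z~50
for y0 in (-60,-40,60,90,120):
    b=(abs(P[:,1]-y0)<6)&(abs(P[:,2]-50)<8)&(abs(P[:,0]-558)<100)
    if b.sum(): print(y0,P[b][:,0].min(),P[b][:,0].max())
E
python3 m.py
```

```text
top ((558.61279296875, 19.463970184326172), (131.5952606201172, 73.11686706542969), 87.7767105102539) 154.36922033702103 6128
lever z [182.941 192.43  198.356] y -88.96808113827075 -4.369555550785449 997
lever line [  0.122   0.993 551.792 -65.826] end [553.466 -88.968 194.576]m.py:12: RuntimeWarning: Mean of empty slice.
  k=near&(F[:,2]>130)&(F[:,1]<60)&(F[:,0]<60)&(P[:,1]>30); print("marker",P[k].mean(0),P[k].min(0),P[k].max(0))
  ret = um.true_divide(
Traceback (most recent call last):
  File "m.py", line 12, in <module>
    k=near&(F[:,2]>130)&(F[:,1]<60)&(F[:,0]<60)&(P[:,1]>30); print("marker",P[k].mean(0),P[k].min(0),P[k].max(0))
                                                                                         ~~~~~~~~^^^
ValueError: zero-size array to reduction operation minimum which has no identity
```

```bash
python3 -m crank '[[0.06,-0.038,-0.0037,0.03,0,0,0],[0.06,0,0,0.045,0.1,-0.1,6.4],[0.06,0,0,0.045,0,0,0],[0.06,0,0,0.04,0,0,0],[0.06,0,0,0,0,0,0]]' 20
python3 - <<'E'
from h import *
exec(open("m.py").read().split("k=near&(F[")[0].split("import *")[1])
go([551.7,-71.2,172],84.3)
E
```

```text
time_s: 4.68
tool_pos: [549.0, -78.3, 214.9]
tcp_rot: [-2.338, -2.091, 0.01]
force: [-0.4, 0.4, -0.0]
opening: 0.7
gripper_force: 0.0
top ((558.2392578125, 4.722049713134766), (102.99420166015625, 73.01042175292969), 87.51901245117188) 154.33943931668554 13901
lever z [183.049 192.268 198.313] y -89.78390357851865 -4.543760431409555 3187
lever line [  0.128   0.992 552.21  -65.584] end [551.122 -89.784 194.918]
tool [550.535 -78.281 217.535] axes [[0.111, 0.994, -0.004], [0.994, -0.111, -0.001], [-0.002, -0.004, -1.0]]
shift now-axes [0.007 0.001 0.046] turn [-0.209  0.096 -0.671]
```

```bash
python3 -m crank '[[0.05,0.006,0.0005,0.025,0,0,0.6],[0.05,0,0,0.02,0,0,0],[0.016,0,0,0,0,0,0],[0.01,0,0,0,0,0,0],[0.01,0,0,0,0,0,0],[0.01,0,0,0,0,0,0],[0.01,0,0,0,0,0,0]]' 20
python3 - <<'E'
from h import *
go([551.7,-71.2,172],83)
print(bot.read_state()["force"])
E
```

```text
time_s: 5.6
tool_pos: [552.3, -72.5, 173.0]
tcp_rot: [2.352, 2.082, -0.003]
force: [-0.7, -0.3, -0.4]
opening: 0.117
gripper_force: 0.0
tool [552.329 -72.46  173.037] axes [[0.121, 0.993, -0.001], [0.993, -0.121, -0.002], [-0.002, -0.001, -1.0]]
shift now-axes [ 0.001 -0.001  0.001] turn [-0.068  0.105  0.029]
[-0.697 -0.273 -0.414]
```

```bash
python3 - <<'E'
from h import *
c=cam("wrist"); s=cam("scene")
cv2.imwrite("pics/w2.png",np.hstack([c["frame"],cv2.resize(s["frame"][150:250,210:330],(288,240)).copy() if 0 else cv2.copyMakeBorder(cv2.resize(s["frame"][140:260,190:310],(288,288)),0,96,0,0,0)]))
E
```

```text
(no output)
```

View pics/w2.png

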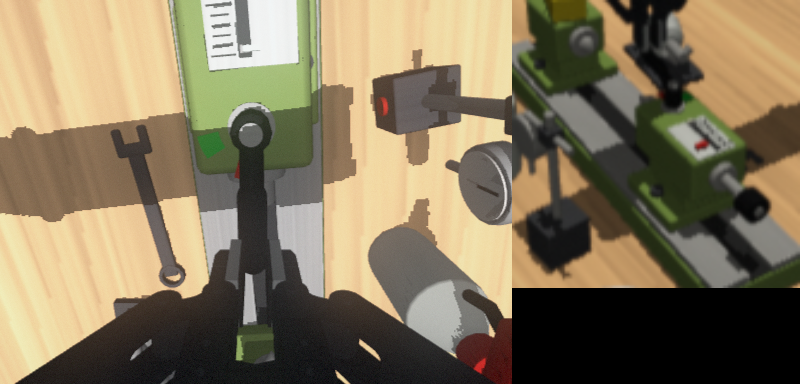

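The wrist view shows the lever running from the stud (250,130) down between the two fingertips (238,250)/(272,255). It isn't clear yet whether they grip it, so I'll close fully.

```bash
python3 -m crank '[[0,0,0,0,0,0,0],[0,0,0,0,0,0,0],[0,0,0,0,0,0,0]]' 30; python3 -c "
from h import *
c=cam('wrist'); print(bot.read_state()['opening'],bot.read_state()['gripper_force'])
P=cloud(c,np.ones((384,512),bool)); v,u=np.nonzero(c['range_z']>0)
for r in range(200,300,10):
  for q in (230,240,248,256,264,272,280):
    k=(v==r)&(u==q); print(P[k].round(0).ravel(),end=' ')
  print()
"
```

```text
time_s: 6.08
tool_pos: [552.2, -72.4, 172.7]
tcp_rot: [-2.352, -2.082, 0.004]
force: [-0.4, -0.0, 0.1]
opening: 0.002
gripper_force: 0.0
0.006261863029009206 0.0
[525. -98.  49.] [548. -47. 193.] [553. -46. 196.] [557. -47. 195.] [561. -48. 193.] [565. -72. 131.] [ 574. -104.   49.] 
[ 523. -108.   49.] [548. -52. 193.] [552. -52. 196.] [556. -52. 196.] [560. -54. 193.] [ 565. -116.   41.] [ 573. -114.   50.] 
[ 522. -119.   48.] [547. -57. 194.] [551. -57. 197.] [555. -57. 197.] [559. -59. 193.] [ 564. -128.   41.] [ 572. -125.   50.] 
[ 520. -130.   50.] [546. -63. 194.] [551. -62. 197.] [555. -63. 197.] [559. -64. 195.] [ 563. -139.   41.] [ 571. -136.   49.] 
[ 518. -141.   48.] [546. -69. 194.] [551. -61. 210.] [555. -61. 211.] [559. -62. 209.] [ 561. -150.   42.] [ 570. -147.   50.] 
[542. -64. 213.] [548. -61. 219.] [551. -61. 219.] [555. -62. 220.] [558. -62. 220.] [562. -66. 213.] [ 568. -159.   49.] 
[543. -64. 221.] [548. -60. 229.] [552. -61. 228.] [555. -62. 228.] [558. -61. 229.] [561. -67. 221.] [565. -67. 221.] 
[544. -64. 230.] [549. -60. 236.] [552. -61. 236.] [555. -62. 235.] [558. -62. 236.] [561. -66. 229.] [564. -66. 230.] 
[544. -65. 236.] [549. -61. 243.] [552. -61. 243.] [555. -61. 243.] [558. -62. 242.] [561. -66. 237.] [564. -67. 237.] 
[546. -58. 252.] [549. -60. 250.] [552. -60. 250.] [554. -66. 243.] [558. -61. 250.] [561. -60. 252.] [563. -60. 252.]
```

```bash
python3 -m crank '[[0,0,0,-0.03,0,0,0],[0,0,0,-0.03,0,0,0],[0,0,0,0,0,0,0]]' 30; python3 -c "
from h import *
print(bot.read_state()['tool_pos'])
for n in ('side','scene','wrist'):
  c=cam(n); P=cloud(c,np.ones((384,512),bool))
  k=(abs(P[:,0]-552)<35)&(abs(P[:,1]+72)<35)&(P[:,2]>203)&(P[:,2]<330); Q=P[k]
  if n=='wrist': print('wcam',c['xyz'])
  for z in range(200,330,10):
    q=Q[abs(Q[:,2]-z-5)<5]
    if len(q): print(n,z,len(q),q.min(0).round(),q.max(0).round())
"
```

```text
time_s: 6.5
tool_pos: [553.8, -72.2, 235.4]
tcp_rot: [2.35, 2.08, 0.001]
force: [0.2, 1.2, -0.1]
opening: 0.003
gripper_force: 0.0
[553.767 -72.231 235.382]
side 270 22 [541. -72. 271.] [565. -59. 280.]
side 280 34 [538. -74. 281.] [565. -56. 290.]
side 290 36 [538. -77. 290.] [565. -57. 300.]
side 300 34 [538. -71. 301.] [565. -58. 310.]
side 310 58 [523. -81. 310.] [583. -55. 320.]
side 320 112 [518. -90. 320.] [586. -53. 330.]
scene 260 1 [559. -72. 270.] [559. -72. 270.]
scene 270 22 [540. -76. 270.] [566. -61. 280.]
scene 280 36 [541. -84. 280.] [568. -59. 290.]
scene 290 44 [541. -83. 290.] [568. -61. 300.]
scene 300 32 [540. -83. 300.] [567. -58. 310.]
scene 310 65 [523. -85. 310.] [585. -56. 320.]
scene 320 96 [517. -85. 320.] [585. -55. 330.]
wcam [563.395   9.373 407.71 ]
wrist 260 45 [548. -63. 267.] [561. -61. 270.]
wrist 270 522 [540. -68. 270.] [567. -60. 280.]
wrist 280 749 [540. -68. 280.] [567. -60. 290.]
wrist 290 776 [540. -68. 290.] [567. -59. 300.]
wrist 300 1239 [529. -84. 300.] [582. -57. 310.]
wrist 310 4178 [517. -85. 310.] [587. -55. 320.]
wrist 320 6250 [517. -86. 320.] [587. -54. 330.]
```

```bash
python3 -c "
from h import *
print(bot.pinch_z)
s=cam('side'); cv2.imwrite('pics/s3.png',cv2.resize(s['frame'][0:260,180:420],(550,596),interpolation=cv2.INTER_CUBIC))"
```

```text
18.700000000000003
```

View pics/s3.png

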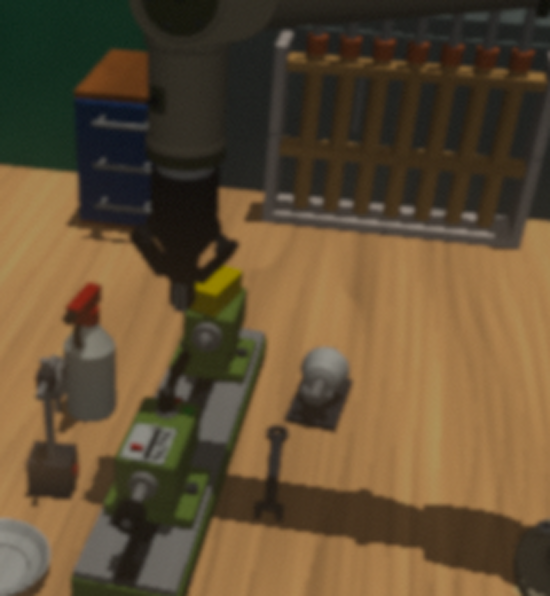

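All three cameras agree that the real fingertips are about 32 mm above the reported TCP (tips at z≈268, reported 235), so the fingers are still above the lever. I'll offset for that and descend in stages.

```bash
python3 -m crank '[[0.05,0.001,-0.002,0,0,0,0],[0.05,0,0,0.02,0,0,0],[0.05,0,0,0.025,0,0,0],[0.05,0,0,0.025,0,0,0],[0.05,0,0,0.015,0,0,0],[0.05,0,0,0.01,0,0,0],[0.01,0,0,0,0,0,0],[0,0,0,0,0,0,0],[0,0,0,0,0,0,0],[0,0,0,0,0,0,0],[0,0,0,0,0,0,0]]' 25
```

```text
time_s: 8.07
tool_pos: [550.9, -71.3, 138.5]
tcp_rot: [2.352, 2.081, -0.002]
force: [1.0, 0.6, 4.9]
opening: 0.175
gripper_force: 25.4
```

```bash
python3 -m crank '[[0,0.00037,-0.0064,0,0,0,6.68],[0,0.00037,-0.0064,0,0,0,6.68],[0,0.00037,-0.0064,0,0,0,6.68],[0,0.00037,-0.0064,0,0,0,6.68],[0,0.00037,-0.0064,0,0,0,6.68]]' 25
python3 -c "
from h import *
go([0,0,0],50); print(bot.read_state()['force'])"
```

```text
time_s: 8.7
tool_pos: [521.2, -58.8, 138.4]
tcp_rot: [2.853, 1.312, -0.003]
force: [-2.1, -0.4, 5.6]
opening: 0.178
gripper_force: 26.1
tool [521.245 -58.781 138.405] axes [[0.651, 0.759, -0.001], [0.759, -0.651, -0.002], [-0.002, 0.0, -1.0]]
shift now-axes [-0.294 -0.434  0.139] turn [ 0.025  0.137 -0.603]
[-2.089 -0.371  5.556]
```

```bash
python3 -m crank '[[0,0.00037,-0.0064,0,0,0,6.68],[0,0.00037,-0.0064,0,0,0,6.68],[0,0.00037,-0.0064,0,0,0,6.68],[0,0.00037,-0.0064,0,0,0,6.68],[0,0.00037,-0.0064,0,0,0,6.68],[0,0,0,0,0,0,0],[0,0,0,0,0,0,0]]' 25
python3 -c "
from h import *
go([0,0,0],16.2); s=bot.read_state(); print(s['force'],s['joint_pos'])
d=s['tool_pos'][:2]-np.array([557.2,-16.5]); print('lever ang',np.radians(-92.2-np.degrees(np.arctan2(d[1],d[0]))))"
```

```text
time_s: 9.57
tool_pos: [503.2, -31.6, 138.3]
tcp_rot: [3.109, 0.444, -0.005]
force: [-6.1, 0.5, 8.6]
opening: 0.176
gripper_force: 25.8
tool [503.24  -31.611 138.344] axes [[0.96, 0.28, -0.003], [0.28, -0.96, -0.002], [-0.003, 0.001, -1.0]]
shift now-axes [-0.474 -0.171  0.14 ] turn [0.036 0.194 0.047]
[-6.143  0.515  8.587] [ 0.29   0.184 -0.328  1.769  0.065  1.202 -1.344]
lever ang 1.2593567770494176
```

```bash
python3 -m crank '[[0.05,0,0,0,0,0,0],[0.05,0,0,0,0,0,0],[0.05,0,0,0,0,0,0],[0.05,0,0,-0.04,0,0,0],[0.05,0,0,-0.06,0,0,0],[0.06,0,0,-0.04,0,0,-8.95],[0.07,0,0,-0.03,0,0,-8.95],[0.07,0,0,0,0,0,-8.95],[0.07,0,0,0,0,0,-8.95],[0.07,0,0,0,0,0,-8.95],[0.07,0,0,0,0,0,-8.95],[0.07,0,0,0,0,0,-8.95],[0.07,0,0,0,0,0,-8.95],[0.07,0,0,0,0,0,0]]'
cat > m2.py <<'E'
from h import *
c=cam("wrist"); P=cloud(c,np.ones((384,512),bool)); cv2.imwrite("pics/w4.png",c["frame"])
Y=np.array([.0384,.9993]); X=np.array([.9993,-.0384]); C=np.array([558.6,19.5])
L=np.c_[(P[:,:2]-C)@X,(P[:,:2]-C)@Y,P[:,2]-50]
k=(L[:,2]>128)&(L[:,2]<152)&(np.hypot(L[:,0],L[:,1]+36)>30)&(np.hypot(L[:,0],L[:,1]+36)<80)
q=L[k]; 
if len(q): m=np.median(q,0); print("lever ang",np.arctan2(-m[0],-(m[1]+36)),len(q),m)
k=(abs(L[:,0])<25)&(L[:,1]>100)&(L[:,1]<150)&(L[:,2]>76)&(L[:,2]<100); q=L[k]
if len(q): print("knob tail frame min/max",q.min(0),q.max(0),len(q))
for t in ["knob","pointer","marker"]:
    for d in spotter.mark_of(c,t)[:1]: p=w(c,d["location"]); print(t,round(d["p"],2),p,"tail",(p[:2]-C)@X,(p[:2]-C)@Y)
E
python3 m2.py; python3 -c "
from h import *
go([563.4,144.4,250],87.8)"
```

```text
time_s: 11.32
tool_pos: [504.4, -31.8, 307.6]
tcp_rot: [-2.264, -2.178, 0.004]
force: [0.5, 0.1, -0.0]
opening: 0.822
gripper_force: 0.0
lever ang 1.2944803234075888 795 [-48.845 -49.851 146.057]
knob tail frame min/max [ -6.214 100.028  76.213] [  6.525 103.397  82.664] 58
pointer 0.81 [558.9    26.49  161.635] tail 0.0317051414754782 6.996799099243088
marker 0.73 [573.69   62.787 153.795] tail 13.417194318633626 43.83634437743524
tool [504.395 -31.75  307.674] axes [[0.04, 0.999, -0.002], [0.999, -0.04, -0.002], [-0.002, -0.002, -1.0]]
shift now-axes [0.178 0.052 0.057] turn [-0.107  0.093 -0.119]
```

View pics/w4.png

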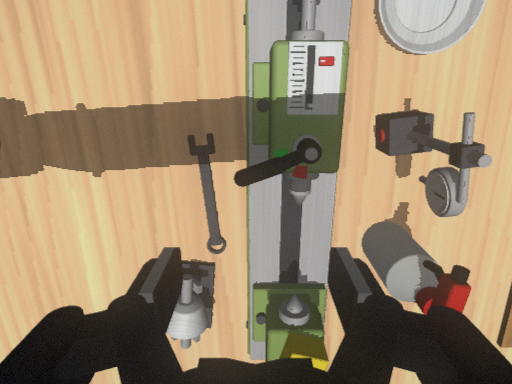

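The wrist view shows the lever arm from stud (310,152) to (243,177), lying over the green patch (280,153), and the red marker at (327,61). Next I'll refine the marker position and move above the knob.

```bash
cat > mk.py <<'E'
from h import *
Y=np.array([.0384,.9993]); X=np.array([.9993,-.0384]); C=np.array([558.6,19.5])
def red(c,pr=True):
    h=cv2.cvtColor(c["frame"],cv2.COLOR_BGR2HSV)
    m=((h[...,0]<8)|(h[...,0]>172))&(h[...,1]>130)&(h[...,2]>60)
    P=cloud(c,m); L=np.c_[(P[:,:2]-C)@X,(P[:,:2]-C)@Y,P[:,2]]
    k=(abs(L[:,0]-14)<15)&(abs(L[:,1]-38)<22)&(L[:,2]>148)&(L[:,2]<175); L=L[k]
    if len(L): print("marker tail",L.mean(0),L.min(0),L.max(0),len(L))
def tip(c):
    P=cloud(c,np.ones((384,512),bool)); L=np.c_[(P[:,:2]-C)@X,(P[:,:2]-C)@Y,P[:,2]]
    k=(abs(L[:,0])<5)&(L[:,1]>-15)&(L[:,1]<63)&(L[:,2]>158.5)&(L[:,2]<175); L=L[k]
    if len(L): print("pointer tail",L.mean(0),L.min(0),L.max(0),len(L))
if __name__=="__main__":
    for n in ("wrist","side","scene"):
        print(n); c=cam(n); red(c); tip(c)
        for t in ["pointer","marker","knob"]:
            for d in spotter.mark_of(c,t)[:1]: p=w(c,d["location"]); print(t,round(d["p"],2),"tail",(p[:2]-C)@X,(p[:2]-C)@Y)
E
python3 mk.py
python3 -m crank '[[0.07,0.0593,0.0173,0,0,0,0],[0.07,0.0593,0.0173,0,0,0,0],[0.07,0.0594,0.0174,0.03,0,0,0],[0.07,0,0,0.03,0,0,0],[0.07,0,0,0,0,0,0],[0.07,0,0,0,0,0,0]]'
python3 -c "
from h import *
go([563.4,144.4,74],87.8)"
```

```text
wrist
marker tail [ 14.731  47.145 160.664] [  7.562  44.084 158.673] [ 21.045  50.207 162.963] 106
pointer tail [  0.532   7.367 162.079] [ -2.451   5.434 160.298] [  4.368   9.232 163.689] 34
pointer 0.79 tail -2.4478420296076604 4.041913822054796
marker 0.6 tail 10.80680694573015 45.57730367975652
side
marker tail [ 13.673  49.477 161.501] [  9.69   47.68  159.562] [ 15.908  52.055 163.198] 5
pointer tail [ -1.657  21.197 161.297] [ -3.711   5.454 158.766] [  2.428  51.627 165.489] 9
marker 0.58 tail 9.603325198802501 47.99598903425458
knob 0.69 tail -1.7842351270746624 124.19776198081404
scene
marker tail [ 14.305  48.562 161.676] [  6.952  45.297 158.261] [ 21.33   50.934 164.418] 12
pointer tail [  0.423  25.655 159.872] [ -4.772 -11.635 158.536] [  3.745  61.012 165.167] 23
pointer 0.65 tail 2.2325153036291505 3.163250963986346
marker 0.57 tail 4.386113458162957 123.8151171685613
knob 0.68 tail 4.751921897116457 125.58508181577716
time_s: 12.88
tool_pos: [561.8, 137.8, 251.4]
tcp_rot: [2.264, 2.176, -0.002]
force: [-0.0, 0.7, 0.6]
opening: 0.822
gripper_force: 0.0
tool [561.781 137.787 251.427] axes [[0.04, 0.999, -0.0], [0.999, -0.04, -0.002], [-0.002, -0.0, -1.0]]
shift now-axes [0.007 0.001 0.177] turn [-0.022  0.097 -0.068]
```

```bash
python3 -m crank '[[0.07,0.0066,0.001,0.03,0,0,0],[0.07,0,0,0.045,0,0,0],[0.07,0,0,0.045,0,0,0],[0.07,0,0,0.035,0,0,0],[0.07,0,0,0.022,0,0,0],[0.07,0,0,0,0,0,0]]' 
python3 -c "
from h import *
go([563.4,144.4,74],87.8)"
```

```text
time_s: 13.62
tool_pos: [562.3, 143.7, 73.2]
tcp_rot: [-2.265, -2.177, 0.005]
force: [0.0, 0.0, 0.4]
opening: 0.818
gripper_force: 0.0
tool [562.255 143.708  73.167] axes [[0.04, 0.999, -0.003], [0.999, -0.04, -0.002], [-0.002, -0.002, -1.0]]
shift now-axes [ 0.001  0.001 -0.001] turn [-0.143  0.131 -0.08 ]
```

```bash
python3 -m crank '[[0.03,0,0.001,0,0,0,0],[0.02,0,0,0,0,0,0],[0.01,0,0,0,0,0,0],[0.01,0,0,0,0,0,0],[0.01,0,0,0,0,0,0],[0.01,0,0,0,0,0,0]]' 90; python3 mk.py
```

```text
time_s: 14.38
tool_pos: [563.7, 145.0, 75.4]
tcp_rot: [2.263, 2.178, -0.002]
force: [-4.7, -2.6, 10.4]
opening: 0.371
gripper_force: 88.9
wrist
knob 0.78 tail 0.7402593907439591 126.69957237227624
side
knob 0.74 tail -3.0308168556776165 122.8285228287928
scene
marker tail [ 14.587  48.964 162.047] [  8.831  45.815 157.347] [ 20.994  50.5   164.553] 12
pointer tail [  0.465  23.913 160.352] [ -4.581   5.092 158.509] [  4.773  56.66  165.772] 22
pointer 0.43 tail 1.6854962434141032 123.49220573672098
knob 0.72 tail 0.6062178790659946 124.96897161827201
```

```bash
python3 -m crank '[[0.01,0.004,0,0,0,0,0],[0.01,0.004,0,0,0,0,0],[0.01,0.004,0,0,0,0,0],[0.01,0.004,0,0,0,0,0],[0.01,0.004,0,0,0,0,0],[0.01,0.004,0,0,0,0,0],[0.01,0.004,0,0,0,0,0],[0.01,0.004,0,0,0,0,0],[0.01,0.004,0,0,0,0,0],[0.01,0.003,0,0,0,0,0],[0.01,0,0,0,0,0,0],[0.01,0,0,0,0,0,0],[0.01,0,0,0,0,0,0]]' 100
python3 mk.py; python3 - <<'E'
from h import *
s=bot.read_state(); print(s["tool_pos"],s["force"])
a=cam("scene")["frame"][180:250,230:310]; b=cam("side")["frame"][165:255,215:285]
cv2.imwrite("pics/s5.png",np.hstack([cv2.resize(a,(400,350),interpolation=cv2.INTER_CUBIC),cv2.resize(b,(272,350),interpolation=cv2.INTER_CUBIC)]))
E
```

```text
time_s: 16.6
tool_pos: [565.0, 180.0, 75.3]
tcp_rot: [2.264, 2.173, -0.009]
force: [-9.7, -12.5, 15.4]
opening: 0.367
gripper_force: 98.2
wrist
knob 0.95 tail 0.9407430252322715 161.18335853162944
side
knob 0.65 tail -2.8639551942298462 157.7169928234069
scene
marker tail [ 14.689  48.643 161.351] [  9.624  43.294 158.784] [ 19.261  51.618 164.306] 11
pointer tail [  1.124  35.975 160.418] [ -2.531   6.073 158.509] [  4.174  62.616 164.782] 15
knob 0.58 tail 4.3888618866368665 159.0424022823501
[565.077 179.972  75.368] [ -9.353 -13.017  15.945]
```

View pics/s5.png

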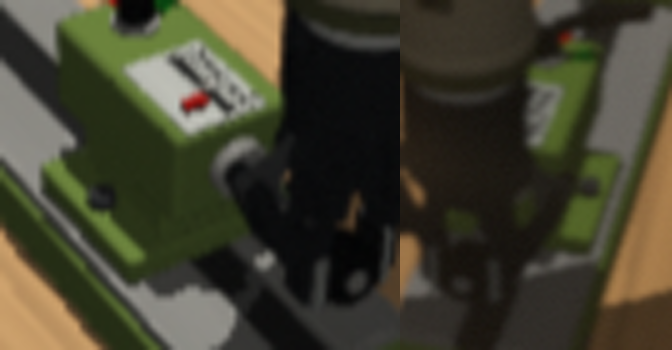

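The scene crop shows the red marker at (195,102) on the scale plate with the slot beside it; the fingers hold the drawn-back knob at the right. Travel is about 35 mm because the spring deflects the arm, so about 5 mm remains.

```bash
python3 -m crank '[[0.01,0.002,0,0,0,0,0],[0.01,0.002,0,0,0,0,0],[0.01,0.0018,0,0,0,0,0],[0.01,0,0,0,0,0,0],[0.01,0,0,0,0,0,0],[0.01,0,0,0,0,0,0]]' 100
python3 mk.py; python3 - <<'E'
from h import *
for i in range(3):
    s=bot.read_state(); print(s["tool_pos"],s["force"],s["gripper_force"]); c=cam("scene")
f=192/np.tan(np.radians(c["vertical_fov"])/2)
C=np.array([558.6,19.5]);Y=np.array([.0384,.9993]); X=np.array([.9993,-.0384])
def px(x,y,z):
    p=C+x*X+y*Y; q=Rc(c).T@(np.array([p[0],p[1],z])-c["xyz"]); return q[:2]/q[2]*f+[c["cx"],c["cy"]]
print("marker exp",px(14,46.7,158.5),"ptr exp 46.7",px(0,46.7,162.5),"42",px(0,42,162.5),"51",px(0,51,162.5))
cv2.imwrite("pics/s6.png",cv2.resize(c["frame"][185:220,245:295],(800,560),interpolation=cv2.INTER_NEAREST))
E
```

```text
time_s: 18.05
tool_pos: [565.3, 185.1, 75.3]
tcp_rot: [2.264, 2.172, -0.01]
force: [-9.5, -14.3, 17.1]
opening: 0.364
gripper_force: 98.4
wrist
pointer 0.5 tail 8.285810989141057 259.2447242895794
knob 0.87 tail 0.7539702841055503 166.78212929336044
side
pointer tail [ -0.841 -11.29  158.752] [ -0.841 -11.29  158.752] [ -0.841 -11.29  158.752] 1
pointer 0.2 tail 166.94002237954558 130.4857962683644
marker 0.2 tail -52.65642407697157 -52.80348055102962
knob 0.67 tail -49.99556680284036 -55.87165928626503
scene
marker tail [ 15.701  49.084 161.739] [ 10.899  46.065 159.106] [ 21.174  50.534 164.382] 10
pointer tail [  0.435  33.385 160.397] [ -4.592  -9.721 158.677] [  4.497  57.477 165.5  ] 17
knob 0.58 tail 2.3310346247871214 167.47926576292434
[565.263 185.093  75.333] [ -9.9   -13.693  18.219] 98.3698296546936
[565.256 185.086  75.339] [ -9.936 -15.024  17.403] 98.36998343467712
[565.221 185.108  75.321] [-10.642 -14.796  17.054] 98.36960077285767
marker exp [268.511 200.302] ptr exp 46.7 [272.989 197.439] 42 [272.004 196.521] 51 [273.896 198.284]
```

View pics/s6.png

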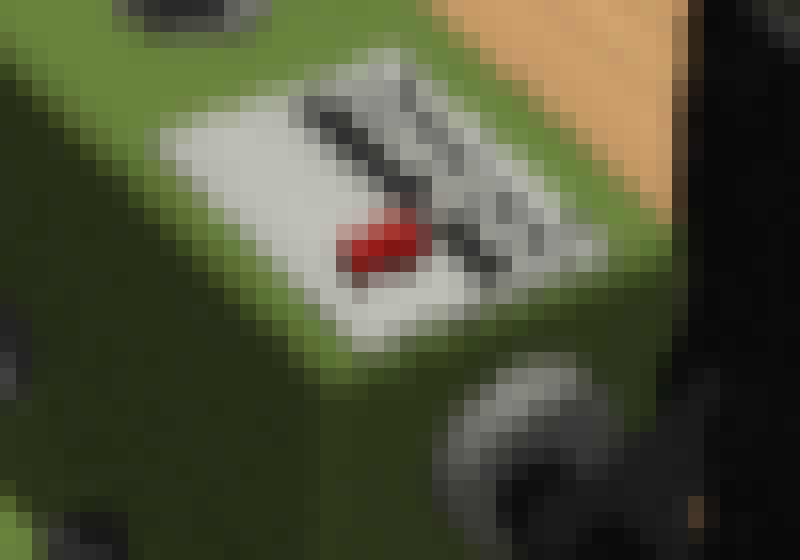

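The crop shows the marker at (385,240) and a pale break in the dark slot, which is the pointer, beside it at (432,207). I'll do one subpixel check before handing in.

```bash
python3 - <<'E'
from h import *
cs=[cam("scene") for i in range(6)]; c=cs[0]; I=np.mean([k["frame"].astype(np.float32) for k in cs],0)
f=192/np.tan(np.radians(c["vertical_fov"])/2)
C=np.array([558.6,19.5]);Y=np.array([.0384,.9993]); X=np.array([.9993,-.0384])
def px(x,y,z):
    p=C+x*X+y*Y; q=Rc(c).T@(np.array([p[0],p[1],z])-c["xyz"]); return q[:2]/q[2]*f+[c["cx"],c["cy"]]
r=np.clip(I[...,2]-np.maximum(I[...,1],I[...,0])-25,0,None); r[:195]=0;r[206:]=0;r[:,:262]=0;r[:,276:]=0
v,u=np.mgrid[:384,:512]; m=np.array([(u*r).sum(),(v*r).sum()])/r.sum()
print("red px",m,[(y,px(14,y,160).round(2)) for y in (44,46,48)])
g=I.mean(2)
for dy in (-1,0,1):
  print(dy,[(y,int(cv2.remap(g,*[np.float32([[t]]) for t in px(0,y,158)+[0.5,dy*.6]],cv2.INTER_LINEAR)[0,0])) for y in range(5,66,3)])
E
```

```text
red px [268.582 199.718] [(44, array([267.97, 199.31])), (46, array([268.38, 199.71])), (48, array([268.8 , 200.11]))]
-1 [(5, 128), (8, 114), (11, 98), (14, 105), (17, 103), (20, 114), (23, 110), (26, 121), (29, 118), (32, 104), (35, 84), (38, 124), (41, 143), (44, 120), (47, 99), (50, 93), (53, 113), (56, 111), (59, 104), (62, 129), (65, 135)]
0 [(5, 106), (8, 88), (11, 72), (14, 81), (17, 78), (20, 81), (23, 90), (26, 90), (29, 89), (32, 68), (35, 84), (38, 123), (41, 124), (44, 94), (47, 75), (50, 76), (53, 89), (56, 84), (59, 96), (62, 129), (65, 117)]
1 [(5, 82), (8, 59), (11, 59), (14, 59), (17, 64), (20, 63), (23, 71), (26, 70), (29, 57), (32, 69), (35, 89), (38, 114), (41, 101), (44, 65), (47, 65), (50, 59), (53, 69), (56, 74), (59, 118), (62, 122), (65, 97)]
```

```bash
python3 -m crank '[[0.01,0.0009,0,0,0,0,0],[0.01,0,0,0,0,0,0],[0.01,0,0,0,0,0,0],[0.01,0,0,0,0,0,0],[0.01,0,0,0,0,0,0],[0.01,0,0,0,0,0,0],[0.01,0,0,0,0,0,0]]' 100 && python3 -c "
from h import *
print(bot.close_job())"
```

```text
time_s: 19.98
tool_pos: [565.3, 185.8, 75.3]
tcp_rot: [2.264, 2.172, -0.01]
force: [-10.8, -15.4, 17.7]
opening: 0.37
gripper_force: 98.4
the job is handed in; nothing more can be done
None
```

I handed the job in at about 20 s: the clamp lever is over its green patch at about 1.26–1.29 rad, and the quill is drawn back about 41 mm. By my measurements the pointer is within about 1–2 mm of the red marker, with the knob still held at about 98 N. The hand-in returned no verdict.

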